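# Put the cordless lamp on charge

### The job

Put the lamp on charge: flip the switch on its base over to off, then set the lamp down gently and squarely on the charging station's lamp-shaped rubber pad, switch end over the pad's narrow end, and let go of it. Once it stands there, flip the station's own switch over to on. Both switches now stand at the other side from where they should end; leave the cups and the strainer on the tray where they are.

Things in the scene. Friction and masses are not known exactly. Their poses are not given: they have to be found in the camera images.
- lamp: Loose cordless lamp, 0.85 kg, on the tray. Aluminium base: disc 124 mm across, 42 mm high, with a tongue 60 mm wide, 36 mm high, reaching 128 mm from the disc's axis. Above: frosted-glass drum 88 mm across up to 125 mm, cap 80 mm across up to 133 mm, dark carrying handle on top. Origin: centre of the disc's underside; z up, -x along the tongue, y along the handle bar.
- lamp_handle (a point): Centre of the lamp's handle bar, 166 mm above the lamp's underside, on the disc's axis; the bar is straight, 98 mm long, 14 mm wide, 12 mm high, on two posts 86 mm apart, with 27 mm free under it. The lamp hangs nearly level from it. Axes as the lamp's: the bar runs along y.
- lamp_front (a point): Point under the lamp's tongue, on its underside, 115 mm from the disc's axis; axes as the lamp's.
- lamp_switch (a joint): Black lever on the lamp's tongue: stem 9 mm thick, flat paddle head 10 mm thick (along the swing), 20 mm wide, 26 mm high; 52 mm from pivot to top. Swings crosswise to the tongue. 0 rad = on, leaning 24 degrees to the lamp's +y; 0.84 = off, leaning 24 degrees to its -y. Snaps over once past upright (0.42); needs about 1 N at the head, which the standing lamp bears; hard shoves slide it.
- lamp_switch_pivot (a point): Pivot of the lamp's lever, on the tongue's middle line, 100 mm from the disc's axis and 40 mm above the lamp's underside; axes as the lamp's.
- station: Charging station, fixed: grey slab 210 mm (x) by 230 mm (y), 14 mm high, with a dark rubber pad of the lamp base's outline (disc 132 mm across, tongue 68 mm wide to 132 mm from the disc's axis), top 18 mm above the bar, and at its -x -y corner a switch housing 78 by 56 mm, 46 mm high. Origin: centre of its underside. z up; the pad's tongue points to -x.
- station_spot (a point): Centre of the pad's disc, on the pad's top (where the lamp's origin goes), 35 mm in x and 40 mm in y from the station's origin; axes as the station's. The lamp stands right when its x and y axes point as these do.
- station_front (a point): Point on top of the pad's tongue, 115 mm from the centre of the pad's disc (where lamp_front goes).
- station_switch (a joint): The station's toggle lever, on the switch housing; same size, lean, swing and spring as the lamp's lever, but swinging along the station's x axis. 0 rad = off, leaning 24 degrees to the station's -x; 0.84 rad = on, leaning 24 degrees to the station's +x.
- station_switch_pivot (a point): Pivot of the station's lever, 50 mm above the bar, 45 mm to -x and 82 mm to -y from the station's origin; axes as the station's.
- tray: Bamboo tray, fixed, 340 mm (x) by 330 mm (y), floor 8 mm above the bar, rim 24 mm high, with a 45 mm high grip at each x end. Origin: centre of its underside.
- cup_a: White espresso cup with handle, loose on the tray, 62 mm across and 56 mm high. Origin: centre of its underside.
- cup_b: A second such espresso cup on the tray. Origin: centre of its underside.
- strainer: Steel tea strainer, loose on the tray, a bowl 60 mm across and 26 mm high with a handle reaching 75 mm from its middle. Origin: centre of its underside.
Mind the look-alikes: they are no part of the job. Leave any pink or turquoise look-alike of the lamp alone.

How it is judged:
By the outcome, as a careful person would: the job done as asked, in the order asked, and still so for the second after the job is handed in, with the robot touching nothing.
It also fails if it takes over 64 s, if anything falls off the work surface, if the arm or the gripper's body presses on something with over 40 N, if the wrist force passes 120 N, or if a joint passes its speed limit or range.

### The arm

A 6-joint arm with a two-finger parallel gripper is mounted at the origin on the work surface. World frame = base frame: x ahead of the robot, y to its left, z up, the work surface at z = 0. Lengths are in m, angles in rad, forces in N, time in s.
With the tool pointing down it reaches from about 0.2 to 0.875 m from the base axis. Payload 3.4 kg.
Tool frame: the origin (TCP) lies between the finger pads; the fingertips stand 25 mm ahead of it and the grasp point (between the pads) lies 6 mm ahead of it (r.nose_length is the z of the fingertips in the tool frame, in m); z points along the fingers, y is the line along which they close (so a half turn about z gives the same grasp; the last joint's range is limited). The gripper opens to 94 mm and grips with 3 to 60 N. Pads are 16 mm wide; open, the fingers measure 119 mm over their backs; the gripper's body (75 mm by 177 mm) begins 78 mm behind the grasp point.
Start: joints at [-1.456, 0.276, 1.505, -0, 1.361, -0.121], TCP at [0.134, -0.559, 0.198] pointing down, gripper open.
Joint ranges: [-2.89, 2.89], [-0.75, 2.08], [0.22, 2.7], [-1.18, 4.32], [0.11, 2.71], [-2.7, 2.7]. Speed limits (rad/s): [2.57, 2.57, 3.14, 3.14, 3.14, 3.14].

### API

Orientations are given as a unit quaternion [w, x, y, z].
In Python, from plant import r, gripper_to, inverse_kinematics, vision, models, telemetry gives the robot as it stands. Calls block until the motion is done:
- r.move_to(position, orientation): joint-space move of the TCP to a pose.
- r.move_l(position, rot=None, vel=0.15, guard=None): straight line of the TCP; rot=None keeps the orientation; vel is the mean speed in m/s. With guard (N) it stops when the force on the tool has changed by that much, and returns True; else False.
- r.movej(angles): joint-space move.
- gripper_to(opening, f_grip=None): finger opening in m; f_grip is the grip in N (None keeps the last); returns when the fingers have stopped.
- r.hold(seconds).
- inverse_kinematics(position, orientation): joint angles nearest the present ones, or None.
- vision.snapshot(name): name is "scene" or "side" or "wrist"; returns the picture (480x640x3 uint8, red, green, blue); there is no depth.
- vision.get_calibration(name): a dict with "fx", "fy", "cx", "cy" (pixels), "D" ([k1, k2, p1, p2, k3] as OpenCV has them; the pictures are not rectified), "position" and "orientation" of the camera in the world. Camera axes: x right, y down, z forward; pixel columns grow to the right and rows downward; lengths in m; the calibration is good to about 2 mm. A picture is of the moment at which its call begins: read the wrist's pose just before it. get_calibration takes no time and is no camera call; for the wrist camera it gives the pose at the moment of the call.
A pose or a line that the arm cannot do raises r.PlanningError and nothing moves.
- r.sign_off(): hands the job in; it is judged then, once.
Trained networks look in the newest picture that a camera, given by its name, has taken for a name from the list of things; names that differ only in an ending like _2 or _b are one class to them, and where a whole thing is asked for, a point or a joint stands for the part that bears it (a point fixed in the world has none). Each returns a list of dicts, best first, with "score" (0 to 1); they miss things now and then, are a little off and sometimes report something else, mostly with a low value. They report only what shows in the picture. A call takes as long as a camera call. They do not tell look-alikes from the thing itself.
- models.boxes_of(thing, camera): "at" ([x, y, z] in m, in world coordinates, good to about 4 mm: the middle of the surface that is visible of it).
- models.regions_of(thing, camera): "pixels" (480x640 bool, what is visible of it).
- models.mark_of(thing, camera): "at" ([x, y, z] in m, in world coordinates, good to about 4 mm: a listed point, or the origin of a listed thing).
Readings, each from a call of its own:
- telemetry.current_t(): time.
- telemetry.current_joints(): joint angles.
- telemetry.current_dq(): joint speeds.
- telemetry.current_joint_efforts(): joint torques, N m.
- telemetry.current_ee_pos(): TCP position.
- telemetry.current_tool_rot(): TCP orientation.
- telemetry.current_wrist_force(): force on the tool from outside, world axes, zero at the start.
- telemetry.current_torque(): the same for the moment, N m.
- telemetry.current_opening(): finger opening in m.
- telemetry.current_finger_force(): force on a finger pad.
Only numpy, scipy, OpenCV 4.12 (cv2) and the standard library are available. Lean on these libraries where they do the work, as an engineer would, in place of code of your own. Each camera call takes 0.05 s, during which the arm holds its last target. There are 200 camera calls.

## Working session

There is one attempt and no reset: what is moved stays moved. The work goes in short steps, each a Python script; the robot and the scene stay as the last script left them, time stands still between calls to the robot, and variables do not carry over. Pictures are saved under pics/ and viewed, at most 10 in all, crops included, and the job is handed in when it is done.

```bash
ls; mkdir -p pics; python3 - <<'E'
from plant import r, vision, models, telemetry
import cv2, numpy as np
ims=[]
for c in ("scene","side"):
    im=vision.snapshot(c); cv2.imwrite(f"pics/{c}0.png",im[:,:,::-1])
    k=vision.get_calibration(c); print(c,np.round(k["position"],3),np.round(k["orientation"],3),k["fx"])
    for t in ("lamp","lamp_handle","lamp_front","lamp_switch_pivot","station","station_spot","station_front","station_switch_pivot","tray","cup_a","strainer"):
        print(t,[(np.round(d["at"],3).tolist(),round(d["score"],2)) for d in models.mark_of(t,c)][:4])
print(telemetry.current_t(), telemetry.current_tool_rot())
E
```

```text
pics
scene [1.495 0.843 1.018] [-0.216  0.396  0.794 -0.406] 623.6085970634217
lamp [([0.342, 0.546, 0.002], 0.91), ([0.274, 0.294, -0.003], 0.86), ([0.275, -0.278, 0.002], 0.66), ([0.569, 0.21, 0.007], 0.64)]
lamp_handle [([0.274, -0.281, 0.166], 0.92), ([0.571, 0.207, 0.176], 0.84), ([0.342, 0.543, 0.164], 0.78), ([0.275, 0.293, 0.163], 0.55)]
lamp_front [([0.349, 0.664, 0.001], 0.88), ([0.225, -0.18, 0.004], 0.74), ([0.16, 0.286, -0.001], 0.66), ([0.457, 0.196, 0.009], 0.62)]
lamp_switch_pivot [([0.173, 0.283, 0.037], 0.91), ([0.231, -0.19, 0.041], 0.89), ([0.349, 0.648, 0.039], 0.85), ([0.467, 0.199, 0.042], 0.65)]
station [([0.544, -0.255, 0.001], 0.97)]
station_spot [([0.58, -0.216, 0.018], 0.94)]
station_front [([0.468, -0.201, 0.016], 0.96)]
station_switch_pivot [([0.492, -0.332, 0.041], 0.92)]
tray [([0.564, 0.259, 0.002], 0.72)]
cup_a [([0.648, 0.355, 0.008], 0.62), ([0.564, 0.356, 0.012], 0.56)]
strainer []
side [0.041 0.696 0.668] [ 0.134 -0.287  0.849 -0.423] 436.98880226796757
lamp [([0.568, 0.211, 0.013], 0.82), ([0.277, 0.295, 0.001], 0.78), ([0.562, 0.263, 0.0], 0.69), ([0.343, 0.551, 0.006], 0.56)]
lamp_handle [([0.274, -0.278, 0.169], 0.91), ([0.27, 0.297, 0.165], 0.75), ([0.57, 0.207, 0.173], 0.74)]
lamp_front [([0.455, 0.193, 0.009], 0.93), ([0.161, 0.282, -0.005], 0.62)]
lamp_switch_pivot [([0.47, 0.195, 0.052], 0.82), ([0.175, 0.285, 0.043], 0.8)]
station [([0.542, -0.257, 0.002], 0.71)]
station_spot [([0.579, -0.222, 0.017], 0.85)]
station_front [([0.467, -0.208, 0.019], 0.63), ([0.65, 0.354, 0.003], 0.63)]
station_switch_pivot [([0.493, -0.328, 0.049], 0.89), ([0.452, 0.192, 0.009], 0.7)]
tray [([0.565, 0.264, -0.001], 0.57), ([0.579, -0.222, 0.017], 0.2)]
cup_a [([0.647, 0.352, 0.004], 0.89), ([0.559, 0.357, 0.008], 0.62)]
strainer [([0.448, 0.35, 0.006], 0.6), ([0.58, -0.221, 0.018], 0.49)]
1.2 [3.55124031e-06 9.93057814e-01 1.17627287e-01 1.09085345e-05]
```

View pics/scene0.png

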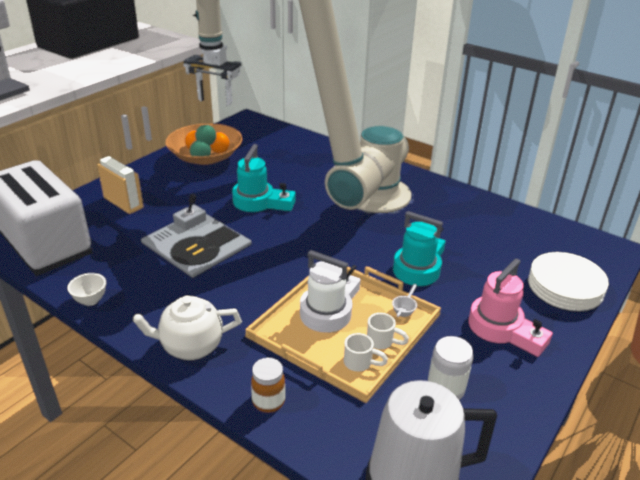

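View pics/side0.png

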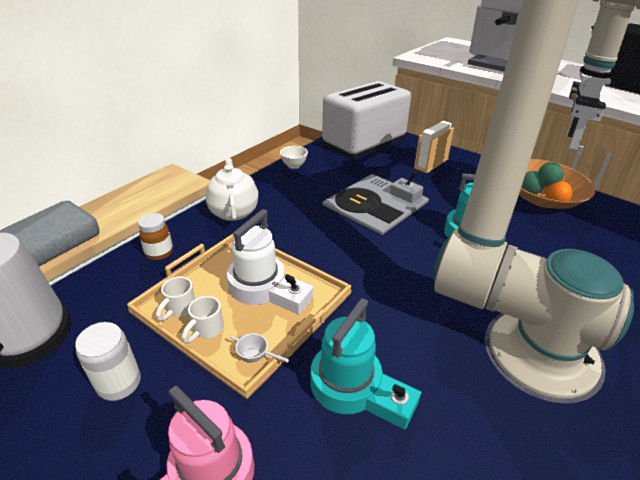

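The images show the white lamp on the tray (scene ~(327,295), side ~(255,265)) with its tongue toward the robot. The teal and pink lamps are look-alikes, and the station is at scene ~(195,240). The two views agree to a few mm, so I'll go look from near with the wrist camera.

```bash
cat > h.py <<'E'
from plant import r, gripper_to, inverse_kinematics, vision, models, telemetry
import cv2, numpy as np
def down(a): return [0,np.cos(a/2),np.sin(a/2),0]   # tool down, tool x at world angle a
def snap(c,f=None):
    im=vision.snapshot(c)
    if f: cv2.imwrite(f"pics/{f}.png",im[:,:,::-1])
def marks(c,names,near,rad=.2):
    for t in names:
        L=[d for d in models.mark_of(t,c) if np.hypot(*(np.array(d["at"])[:2]-near))<rad]
        print(t,[(np.round(d["at"],4).tolist(),round(d["score"],2)) for d in L][:2])
E
python3 - <<'E'
from h import *
r.move_to([0.48,-0.25,0.42],down(np.pi/2-.128))
snap("wrist","w_st"); print(vision.get_calibration("wrist")["position"])
marks("wrist",["station","station_spot","station_front","station_switch_pivot"],[.54,-.25])
for p in ([0.46,0.2,0.42],[0.52,0.16,0.42]):
    r.move_to(p,down(np.pi/2+.13))
    snap("wrist","w_lamp%d"%(p[1]*100)); print(vision.get_calibration("wrist")["position"])
    marks("wrist",["lamp","lamp_handle","lamp_front","lamp_switch_pivot"],[.52,.2])
print(telemetry.current_t())
E
```

```text
[ 0.48897815 -0.17878923  0.6064199 ]
station [([0.5432, -0.2557, -0.0013], 0.61)]
station_spot [([0.587, -0.2162, 0.0183], 0.85)]
station_front [([0.4683, -0.2104, 0.0186], 0.62), ([0.5862, -0.2162, 0.0153], 0.35)]
station_switch_pivot [([0.4885, -0.3338, 0.0495], 0.78)]
[0.45096391 0.2713563  0.60699545]
lamp [([0.569, 0.2116, 0.0099], 0.79)]
lamp_handle [([0.5682, 0.2096, 0.1764], 0.92)]
lamp_front [([0.4584, 0.1948, 0.0096], 0.89)]
lamp_switch_pivot [([0.4719, 0.1965, 0.0497], 0.61)]
[0.51078364 0.23173327 0.60682288]
lamp [([0.5685, 0.2142, 0.0101], 0.96)]
lamp_handle [([0.5707, 0.213, 0.1762], 0.94)]
lamp_front [([0.4564, 0.1944, 0.007], 0.72), ([0.5608, 0.2642, -0.0053], 0.58)]
lamp_switch_pivot [([0.4695, 0.1938, 0.0494], 0.69)]
5.8583
```

```bash
cat >> h.py <<'E'
from scipy.spatial.transform import Rotation as Rn
def proj(P,k):
    w=k["orientation"]; R=Rn.from_quat([w[1],w[2],w[3],w[0]]).as_matrix().T
    K=np.array([[k["fx"],0,k["cx"]],[0,k["fy"],k["cy"]],[0,0,1.]])
    P=np.atleast_2d(np.array(P,float))
    return cv2.projectPoints(P,cv2.Rodrigues(R)[0],-R@np.array(k["position"]),K,np.array(k["D"],float))[0][:,0]
def outline(rd,w,l,z,o,yaw):  # disc+tongue(-x)
    h=w/2; a0=np.arcsin(h/rd); t=np.linspace(-np.pi+a0,np.pi-a0,60)
    q=np.r_[np.c_[rd*np.cos(t),rd*np.sin(t)],[[-l,h],[-l,-h]]]
    c,s=np.cos(yaw),np.sin(yaw); q=q@np.array([[c,s],[-s,c]])+np.array(o[:2])
    return np.c_[q,np.full(len(q),z)]
def rect(lx,ly,c,z,o,yaw):
    q=np.array([[1,1],[-1,1],[-1,-1],[1,-1]])*[lx/2,ly/2]+np.array(c); cc,s=np.cos(yaw),np.sin(yaw)
    return np.c_[q@np.array([[cc,s],[-s,cc]])+np.array(o[:2]),np.full(4,z)]
def draw(im,P,k,col): cv2.polylines(im,[np.round(proj(P,k)).astype(int)],True,col,1)
E
python3 - <<'E'
from h import *
import json
r_k=vision.get_calibration("wrist")
im=cv2.imread("pics/w_lamp16.png")
o=[.569,.2115];y=.135
draw(im,outline(.062,.06,.128,.044,o,y),r_k,(0,0,255))
draw(im,rect(.014,.098,[0,0],.180,o,y),r_k,(0,255,0))
# station picture: camera pose from an identical tool offset
R=Rn.from_quat(np.roll(r_k["orientation"],-1)); p=telemetry.current_ee_pos(); T=Rn.from_quat(np.roll(telemetry.current_tool_rot(),-1))
off=T.inv().apply(np.array(r_k["position"])-p); Rr=T.inv()*R
T2=Rn.from_quat(np.roll(down(np.pi/2-.128),-1)); k2=dict(r_k); k2["position"]=np.array([.48,-.25,.42])+T2.apply(off); k2["orientation"]=np.roll((T2*Rr).as_quat(),1)
print(k2["position"],p)
i2=cv2.imread("pics/w_st.png"); so=[.5825,-.2175]; sy=-.115
draw(i2,outline(.066,.068,.132,.018,so,sy),k2,(0,0,255))
draw(i2,rect(.21,.23,[-.035,-.04],.014,so,sy),k2,(0,255,0))
cv2.imwrite("pics/ov.png",np.hstack([im[:,100:500],i2[:,100:500]]))
E
```

```text
[ 0.48904334 -0.1777816   0.60715239] [0.5192903  0.16049724 0.42058205]
```

View pics/ov.png

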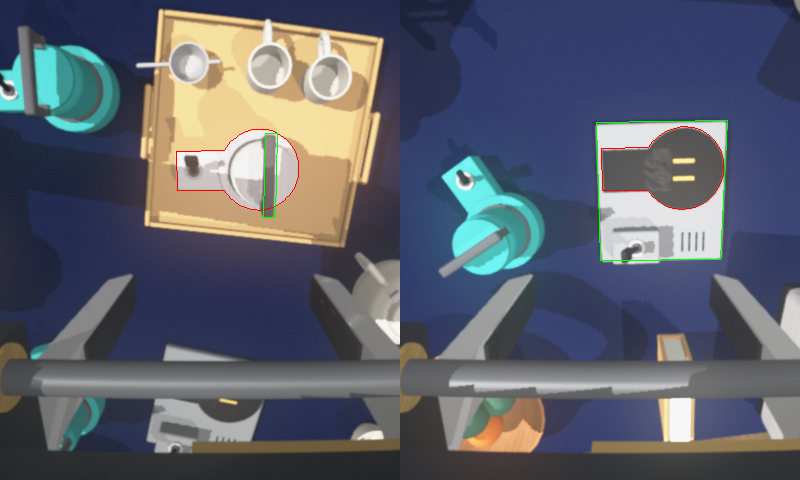

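```bash
python3 - <<'E'
from h import *
o=np.array([.569,.2115]); y=.135; c,s=np.cos(y),np.sin(y)
L=lambda x,yy,z:[o[0]+c*x-s*yy,o[1]+s*x+c*yy,z]
q=down(np.pi+y)
gripper_to(0.0,20)
r.move_to(L(-.1,.048,.20),q)
print(r.move_l(L(-.1,.048,.095),vel=.2,guard=8))
print(r.move_l(L(-.1,.007,.095),vel=.05,guard=6), telemetry.current_ee_pos(),telemetry.current_wrist_force())
r.move_l(L(-.1,.02,.095),vel=.1)
r.move_l(L(-.1,.03,.22),vel=.25)
r.move_to([0.46,0.2,0.42],down(np.pi/2+y)); gripper_to(.06)
snap("wrist","w_l2"); k=vision.get_calibration("wrist")
marks("wrist",["lamp","lamp_handle","lamp_front","lamp_switch_pivot"],[.52,.2])
im=cv2.imread("pics/w_l2.png")
draw(im,outline(.062,.06,.128,.044,o,y),k,(0,0,255))
draw(im,rect(.014,.098,[0,0],.180,o,y),k,(0,255,0))
u=proj([*o,.1],k)[0].astype(int); print(u)
x0,y0=max(u[0]-130,0),max(u[1]-90,0)
cv2.imwrite("pics/ov2.png",cv2.resize(im[y0:y0+180,x0:x0+240],None,fx=3,fy=3))
print(telemetry.current_t())
E
```

```text
False
False [0.46898187 0.20509115 0.09498213] [ 0.92451862  0.34403059 -0.0942728 ]
lamp []
lamp_handle [([0.5724, 0.2134, 0.0093], 0.69), ([0.5691, 0.2094, 0.1764], 0.56)]
lamp_front [([0.4585, 0.1958, 0.0076], 0.85), ([0.5638, 0.3584, 0.0084], 0.65)]
lamp_switch_pivot [([0.4697, 0.1964, 0.0515], 0.59), ([0.4443, 0.3525, 0.0091], 0.16)]
[399 205]
13.7417
```

View pics/ov2.png

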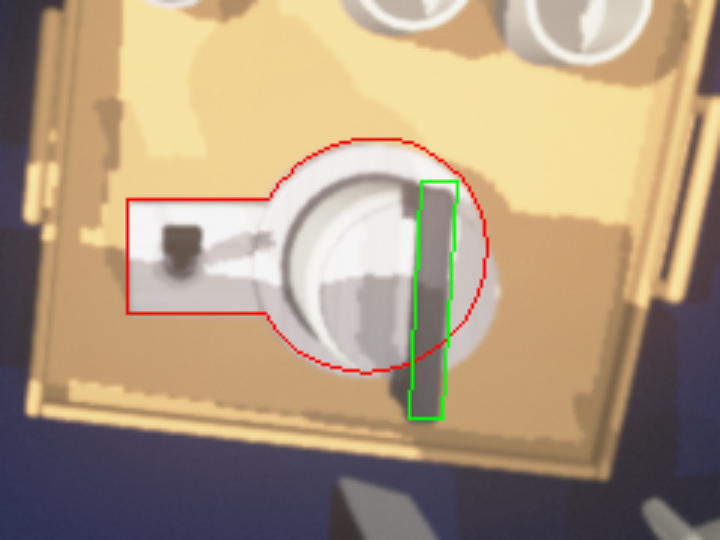

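The overlay fits to about 3 mm. The lever head is at about (182,245) in the crop. I'll project both lever states to tell which one it is in, and measure the position more exactly.

```bash
cat >> h.py <<'E'
def lever(im,k,piv,ax,cols=((0,0,255),(0,255,0))):
    for sgn,col in zip((1,-1),cols):
        d=np.array([*(np.array(ax)*np.sin(.419)*sgn),np.cos(.419)])
        for m in (.026,.052):
            u=proj(np.array(piv)+d*m,k)[0]; cv2.circle(im,tuple(np.round(u).astype(int)),2,col,1); print(sgn,m,u.round(1))
E
python3 - <<'E'
from h import *
k=vision.get_calibration("wrist"); im=cv2.imread("pics/w_l2.png")
o=np.array([.571,.2105]); y=.135; c,s=np.cos(y),np.sin(y)
big=cv2.resize(im,None,fx=4,fy=4,interpolation=cv2.INTER_CUBIC)
K4=dict(k); 
for n in("fx","fy"):K4[n]=k[n]*4
for n in("cx","cy"):K4[n]=k[n]*4+1.5
lever(big,K4,[o[0]-.1*c,o[1]-.1*s,.048],[-s,c])
a=np.linspace(0,6.28,60)
draw(big,np.c_[o[0]+.062*np.cos(a),o[1]+.062*np.sin(a),np.full(60,.050)],K4,(0,0,255))
draw(big,rect(.098,.06,[-.079,0],.044,o,y),K4,(255,0,0))
draw(big,rect(.014,.098,[0,0],.180,o,y),K4,(0,255,0))
cv2.imwrite("pics/ov3.png",big[580:1100,1190:1980])
snap("scene"); marks("scene",["lamp","lamp_handle","lamp_front","lamp_switch_pivot"],[.52,.2])
snap("side"); marks("side",["lamp","lamp_handle","lamp_front","lamp_switch_pivot"],[.52,.2])
E
```

```text
1 0.026 [1323.2  788.2]
1 0.052 [1324.8  767. ]
-1 0.026 [1322.8  844.1]
-1 0.052 [1324.   883.4]
lamp [([0.57, 0.2073, 0.0045], 0.73), ([0.4466, 0.3522, 0.0062], 0.45)]
lamp_handle [([0.5688, 0.2047, 0.1755], 0.59)]
lamp_front [([0.4541, 0.1966, 0.0083], 0.63)]
lamp_switch_pivot [([0.4676, 0.1974, 0.0469], 0.69)]
lamp [([0.5705, 0.2102, 0.0121], 0.7)]
lamp_handle [([0.5715, 0.2084, 0.1736], 0.78)]
lamp_front [([0.4534, 0.1917, 0.0088], 0.66)]
lamp_switch_pivot [([0.4707, 0.1964, 0.0496], 0.87), ([0.4445, 0.3522, 0.006], 0.5)]
```

View pics/ov3.png

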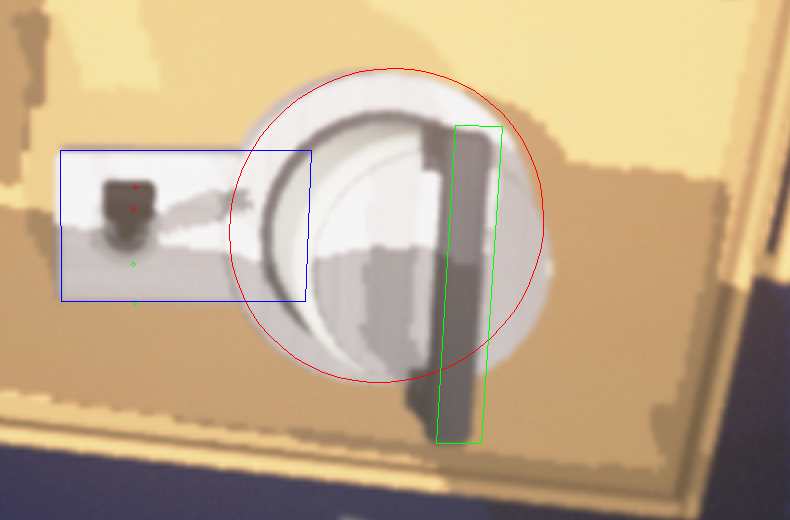

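The lever head at crop (130,195) matches the red "on" projection, so it hasn't flipped. I'll push further in small steps and watch the force.

```bash
python3 - <<'E'
from h import *
o=np.array([.5695,.2100]); y=.13; c,s=np.cos(y),np.sin(y)
L=lambda x,yy,z:[o[0]+c*x-s*yy,o[1]+s*x+c*yy,z]
gripper_to(0.0,20); print("open",telemetry.current_opening())
r.move_to(L(-.1,.04,.20),down(np.pi+y))
r.move_l(L(-.1,.04,.094),vel=.25,guard=8)
for yy in np.arange(.028,-.0101,-.004):
    g=r.move_l(L(-.1,yy,.094),vel=.04,guard=3.5)
    f=telemetry.current_wrist_force(); print(round(yy,3),g,np.round(f,2))
    if g: break
snap("scene","s2"); snap("side","sd2")
r.move_l(L(-.1,yy+.015,.094),vel=.1)
r.move_l(L(-.1,.03,.25),vel=.3)
snap("scene"); a=vision.snapshot("side")
im=a[:,:,::-1].copy(); k=vision.get_calibration("side")
K4=dict(k); 
for n in("fx","fy"):K4[n]=k[n]*4
for n in("cx","cy"):K4[n]=k[n]*4+1.5
big=cv2.resize(im,None,fx=4,fy=4,interpolation=cv2.INTER_CUBIC)
lever(big,K4,[o[0]-.1*c,o[1]-.1*s,.048],[-s,c])
b2=cv2.resize(cv2.imread("pics/sd2.png"),None,fx=4,fy=4)
cv2.imwrite("pics/ov4.png",np.hstack([big[1020:1260,1000:1390],b2[1020:1260,1000:1390]]))
print(telemetry.current_t())
E
```

```text
open 0.0005241610443645905
0.028 False [ 0.36 -0.2  -0.24]
0.024 False [-0.79 -0.75  0.09]
0.02 False [ 0.4  -0.13  0.03]
0.016 False [ 0.3   1.18 -0.77]
0.012 False [ 0.76 -0.33  0.11]
0.008 False [0.23 0.63 0.2 ]
0.004 False [ 0.12  0.19 -0.37]
0.0 False [ 0.47 -0.25  0.17]
-0.004 False [ 0.69  0.22 -0.03]
-0.008 False [ 1.34  0.22 -0.05]
1 0.026 [1166.2 1132.1]
1 0.052 [1153.3 1108.9]
-1 0.026 [1188.5 1107.8]
-1 0.052 [1198.7 1060.7]
21.025
```

View pics/ov4.png

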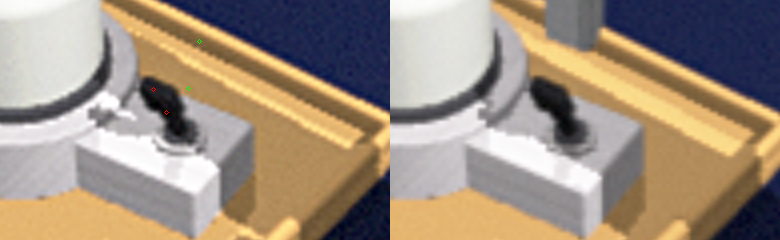

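```bash
python3 - <<'E'
from h import *
print(r.nose_length, telemetry.current_ee_pos())
o=np.array([.5695,.2100]); y=.13; c,s=np.cos(y),np.sin(y)
L=lambda x,yy,z:[o[0]+c*x-s*yy,o[1]+s*x+c*yy,z]
k=vision.get_calibration("side")
for z in (.06,.069,.08,.09):
  for yy in (-.0205,-.008,.0045): print(z,yy,(proj(L(-.1,yy,z),k)[0]*4+1.5-[1000,1020]).round())
for n in("lamp","lamp_handle","lamp_front","lamp_switch_pivot"):pass
E
```

```text
0.025 [0.46496994 0.22595814 0.24747639]
0.06 -0.0205 [199.  94.]
0.06 -0.008 [186. 108.]
0.06 0.0045 [173. 122.]
0.069 -0.0205 [199.  81.]
0.069 -0.008 [186.  95.]
0.069 0.0045 [173. 109.]
0.08 -0.0205 [198.  65.]
0.08 -0.008 [185.  79.]
0.08 0.0045 [172.  93.]
0.09 -0.0205 [198.  50.]
0.09 -0.008 [185.  64.]
0.09 0.0045 [172.  78.]
```

```bash
python3 - <<'E'
from h import *
o=np.array([.5695,.2100]); y=.13; c,s=np.cos(y),np.sin(y)
L=lambda x,yy,z:[o[0]+c*x-s*yy,o[1]+s*x+c*yy,z]
out=[]
for f,cam in(("s2","scene"),("sd2","side")):
    k=vision.get_calibration(cam); K4=dict(k)
    for n in("fx","fy"):K4[n]=k[n]*4
    for n in("cx","cy"):K4[n]=k[n]*4+1.5
    b=cv2.resize(cv2.imread(f"pics/{f}.png"),None,fx=4,fy=4,interpolation=cv2.INTER_CUBIC)
    for z,col in((.069,(0,0,255)),(.1,(0,255,0))): draw(b,rect(.016,.025,[-.1,-.008],z,o,y),K4,col)
    u=proj(L(-.1,-.008,.09),K4)[0].astype(int); out.append(b[u[1]-250:u[1]+250,u[0]-200:u[0]+200])
cv2.imwrite("pics/ov5.png",np.hstack(out))
E
```

```text
(no output)
```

View pics/ov5.png

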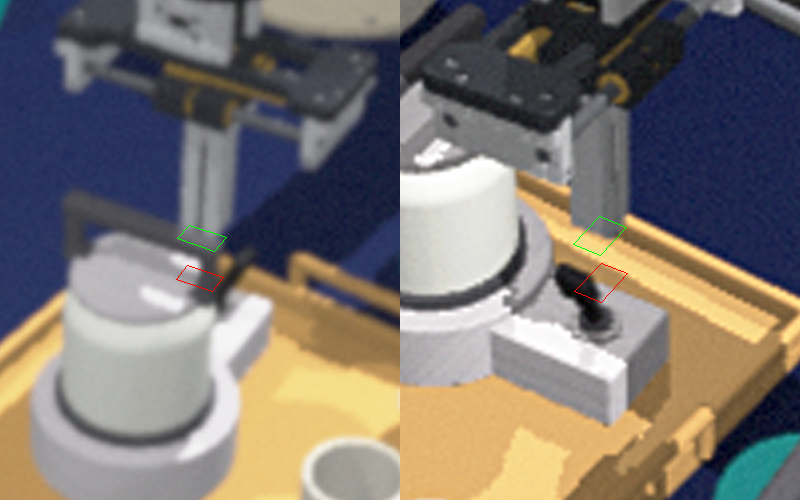

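```bash
python3 - <<'E'
from h import *
k=vision.get_calibration("wrist"); p=np.array(telemetry.current_ee_pos()); T=Rn.from_quat(np.roll(telemetry.current_tool_rot(),-1))
for z in (.025,.01,-.006):
  print(z,[proj(p+T.apply([x,sy*w,z]),k)[0].round().tolist() for sy in (1,-1) for w in(.047,.0595) for x in (-.008,.008)])
print(telemetry.current_ee_pos(), [round(x,3) for x in telemetry.current_joints()])
E
```

```text
0.025 [[397.0, 283.0], [398.0, 259.0], [416.0, 283.0], [418.0, 259.0], [249.0, 283.0], [247.0, 259.0], [229.0, 283.0], [227.0, 259.0]]
0.01 [[402.0, 292.0], [403.0, 267.0], [423.0, 292.0], [425.0, 267.0], [244.0, 292.0], [242.0, 266.0], [223.0, 292.0], [221.0, 266.0]]
-0.006 [[408.0, 303.0], [410.0, 276.0], [430.0, 303.0], [433.0, 276.0], [238.0, 303.0], [236.0, 276.0], [215.0, 303.0], [213.0, 276.0]]
[0.46496994 0.22595814 0.24747639] [np.float64(0.318), np.float64(0.166), np.float64(1.53), np.float64(-0.0), np.float64(1.451), np.float64(-1.383)]
```

Both side views and the finger corners in the wrist image (233,275)/(410,275) show the fingertips at tool z ≈ −6 mm, not +25 mm. The closed fingers therefore passed over the lever. I'll correct all heights by 31 mm and repeat.

```bash
cat >> h.py <<'E'
TIP=-.006   # measured tool z of the fingertips (r.nose_length says .025)
def zt(z): return z+TIP   # TCP height for fingertips at height z
def zoom(a,cam,s=4):
    k=dict(vision.get_calibration(cam))
    for n in("fx","fy"):k[n]*=s
    for n in("cx","cy"):k[n]=k[n]*s+(s-1)/2
    return cv2.resize(a[:,:,::-1],None,fx=s,fy=s,interpolation=cv2.INTER_CUBIC),k
E
python3 - <<'E'
from h import *
o=np.array([.5695,.2100]); y=.13; c,s=np.cos(y),np.sin(y)
L=lambda x,yy,z:[o[0]+c*x-s*yy,o[1]+s*x+c*yy,z]
r.move_l(L(-.1,.046,.14),vel=.3)
print(r.move_l(L(-.1,.046,zt(.071)),vel=.2,guard=6))
for yy in (.036,.03,.024,.018,.014,.011,.008,.005):
    g=r.move_l(L(-.1,yy,zt(.071)),vel=.05,guard=4)
    f=telemetry.current_wrist_force(); print(round(yy,3),g,np.round(f,2))
    if g: break
r.move_l(L(-.1,.03,zt(.08)),vel=.2)
r.move_l(L(-.1,.03,.2),vel=.3)
b,k=zoom(vision.snapshot("side"),"side")
marks("side",["lamp","lamp_handle","lamp_front","lamp_switch_pivot"],[.52,.2])
lever(b,k,[o[0]-.1*c,o[1]-.1*s,.048],[-s,c])
draw(b,outline(.062,.06,.128,.044,o,y),k,(255,0,0))
cv2.imwrite("pics/ov6.png",b[900:1300,850:1400])
snap("scene"); marks("scene",["lamp","lamp_handle","lamp_front","lamp_switch_pivot"],[.52,.2])
print(telemetry.current_t())
E
```

```text
False
0.036 False [0.53 0.58 0.48]
0.03 False [-0.12 -0.   -0.64]
0.024 False [-0.34 -0.26 -0.19]
0.018 False [0.33 0.08 0.11]
0.014 False [ 0.64  0.04 -0.25]
0.011 False [-0.37 -0.07  0.33]
0.008 False [ 0.24 -0.49 -0.25]
0.005 False [ 0.16 -0.2  -0.09]
lamp [([0.5678, 0.2107, 0.0129], 0.83)]
lamp_handle [([0.5711, 0.21, 0.1729], 0.71)]
lamp_front [([0.4521, 0.1907, 0.01], 0.67)]
lamp_switch_pivot [([0.4703, 0.1974, 0.0507], 0.64)]
1 0.026 [1166.2 1132.1]
1 0.052 [1153.3 1108.9]
-1 0.026 [1188.5 1107.8]
-1 0.052 [1198.7 1060.7]
lamp [([0.5691, 0.2087, 0.0043], 0.89)]
lamp_handle [([0.568, 0.2054, 0.177], 0.76)]
lamp_front [([0.4571, 0.1949, 0.008], 0.79), ([0.6487, 0.3529, 0.0078], 0.25)]
lamp_switch_pivot [([0.4673, 0.1975, 0.0452], 0.57), ([0.6487, 0.353, 0.008], 0.42)]
25.5667
```

View pics/ov6.png

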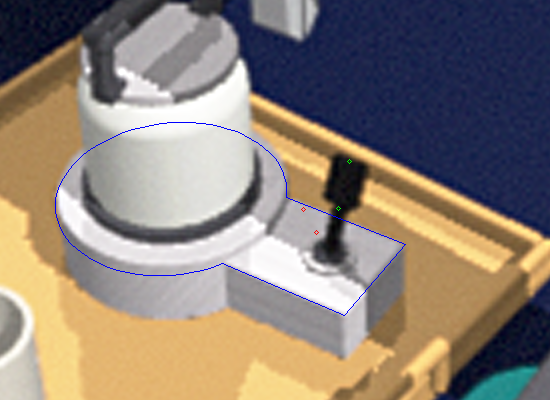

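The lever now matches the green "off" projection and the lamp hasn't moved. Next I'll grasp the handle, lift, carry and check above the pad.

```bash
python3 - <<'E'
from h import *
M=[([.035,.04],[(.58,-.216),(.579,-.222),(.587,-.2162)]),([-.08,.04],[(.468,-.201),(.467,-.208),(.4683,-.2104)]),([0,0],[(.544,-.255),(.542,-.257),(.5432,-.2557)]),([-.045,-.082],[(.492,-.332),(.493,-.328),(.4885,-.3338)])]
A=np.array([m for m,_ in M]);B=np.array([np.mean(b,0) for _,b in M])
a,b=A-A.mean(0),B-B.mean(0); sy=np.arctan2((a[:,0]*b[:,1]-a[:,1]*b[:,0]).sum(),(a*b).sum())
R=np.array([[np.cos(sy),-np.sin(sy)],[np.sin(sy),np.cos(sy)]]); so=B.mean(0)-R@A.mean(0); spot=so+R@[.035,.04]; print("station",so,sy,"spot",spot)
open("st.txt","w").write(repr([*so,sy,*spot]))
o=np.array([.5695,.2095]); y=.13
gripper_to(.05)
r.move_to([*o,.24],down(np.pi/2+y))
print(r.move_l([*o,zt(.155)],vel=.2,guard=6))
gripper_to(0,40); print("open",telemetry.current_opening(),telemetry.current_ee_pos())
r.move_l([*o,zt(.165)],vel=.05); r.hold(.1)
print(telemetry.current_wrist_force(),telemetry.current_opening())
r.move_l([*o,zt(.155)+.09],vel=.25)
r.move_l([*spot,zt(.155)+.08],rot=down(np.pi/2+sy),vel=.35)
r.hold(.2)
for cam in("scene","side"):
    snap(cam,"hov_"+cam); marks(cam,["lamp","lamp_handle","lamp_front","lamp_switch_pivot","station_spot"],spot)
print(telemetry.current_ee_pos(),telemetry.current_t())
E
```

```text
station [ 0.54343937 -0.25464968] -0.09892742432603455 spot [ 0.58221889 -0.21830207]
False
open 0.013600160357404535 [0.56921168 0.20946893 0.14930465]
[  0.1969029   -0.07148759 -10.0941875 ] 0.013975424694072803
lamp [([0.585, -0.216, 0.0883], 0.79)]
lamp_handle [([0.5827, -0.2199, 0.2542], 0.66)]
lamp_front [([0.4678, -0.2046, 0.0887], 0.62)]
lamp_switch_pivot [([0.481, -0.2046, 0.124], 0.64)]
station_spot [([0.4698, -0.2032, 0.0199], 0.68)]
lamp [([0.5815, -0.216, 0.092], 0.78)]
lamp_handle [([0.5816, -0.2212, 0.2526], 0.86), ([0.493, -0.3292, 0.0509], 0.63)]
lamp_front [([0.4659, -0.2094, 0.0874], 0.92)]
lamp_switch_pivot [([0.4815, -0.2094, 0.1301], 0.71)]
station_spot [([0.5829, -0.2243, 0.018], 0.78)]
[ 0.58219698 -0.21838897  0.22895618] 32.1583
```

```bash
python3 - <<'E'
from h import *
k=dict(vision.get_calibration("wrist")); T=Rn.from_quat(np.roll(telemetry.current_tool_rot(),-1))
Rr=T.inv()*Rn.from_quat(np.roll(k["orientation"],-1)); T2=Rn.from_quat(np.roll(down(np.pi/2-.128),-1))
Rc=(T2*Rr).as_matrix(); C=np.array([0.48897815,-0.17878923,0.6064199])
K=np.array([[k["fx"],0,k["cx"]],[0,k["fy"],k["cy"]],[0,0,1.]])
def ground(px,z):
    u=cv2.undistortPoints(np.array(px,np.float64).reshape(-1,1,2),K,np.array(k["D"],float))[:,0]
    d=np.c_[u,np.ones(len(u))]@Rc.T; return (C+d*((z-C[2])/d[:,2])[:,None])[:,:2]
def rectfit(mask,z):
    c=max(cv2.findContours(mask,cv2.RETR_EXTERNAL,cv2.CHAIN_APPROX_NONE)[0],key=cv2.contourArea)
    g=ground(c[:,0],z); (cx,cy),(w,h),a=cv2.minAreaRect((g*1000).astype(np.float32)); print(cx,cy,w,h,np.deg2rad(a),np.deg2rad(a-90)); return g
im=cv2.imread("pics/w_st.png"); roi=np.zeros(im.shape[:2],np.uint8); roi[105:275,685-400+0:850-400]=255; roi[:]=0; roi[105:272,288:440]=255
hsv=cv2.cvtColor(im,cv2.COLOR_BGR2HSV)
slab=((hsv[...,1]<90)).astype(np.uint8)*255&roi
slab=cv2.morphologyEx(slab,cv2.MORPH_CLOSE,np.ones((5,5),np.uint8)); 
slab[:,:]=slab; rectfit(slab,.014)
dark=((im.max(2)<80)&(hsv[...,1]<90)).astype(np.uint8)*255&roi
dark[212:]=0; dark=cv2.morphologyEx(dark,cv2.MORPH_CLOSE,np.ones((9,9),np.uint8)); g=rectfit(dark,.018)
cv2.imwrite("pics/m.png",np.hstack([slab[100:280,280:450],dark[100:280,280:450],cv2.cvtColor(im,cv2.COLOR_BGR2GRAY)[100:280,280:450]]))
# edges of slab: line fits left/right/top
ys,xs=np.where(slab>0)
for nm,pts in (("top",[(x,ys[xs==x].min()) for x in range(310,405)]),("left",[(xs[ys==v].min(),v) for v in range(135,245)]),("right",[(xs[ys==v].max(),v) for v in range(135,245)])):
    g=ground(pts,.014); vx,vy,x0,y0=cv2.fitLine((g*1000).astype(np.float32),cv2.DIST_HUBER,0,.01,.01)[:,0]
    print(nm,round(float(np.arctan2(vy,vx) if nm=="top" else np.arctan(-vx/vy)),4),x0,y0)
E
```

```text
537.4105224609375 -257.61083984375 238.23489379882812 238.43771362304688 1.4665800422793163 -0.10421628451558029Traceback (most recent call last):
  File "<stdin>", line 18, in <module>
  File "<stdin>", line 10, in rectfit
ValueError: max() iterable argument is empty
```

```bash
python3 - <<'E'
from h import *
from scipy.optimize import differential_evolution as DE
from scipy.ndimage import map_coordinates
def dense(P,n=40): 
    Q=np.roll(P,-1,0); return np.concatenate([P[i]+(Q[i]-P[i])*np.linspace(0,1,max(2,int(np.linalg.norm(Q[i]-P[i])/.003)))[:,None] for i in range(len(P))])
kw=dict(vision.get_calibration("wrist")); T=Rn.from_quat(np.roll(telemetry.current_tool_rot(),-1))
Rr=T.inv()*Rn.from_quat(np.roll(kw["orientation"],-1)); T2=Rn.from_quat(np.roll(down(np.pi/2-.128),-1))
kw["orientation"]=np.roll((T2*Rr).as_quat(),1); kw["position"]=np.array([0.48897815,-0.17878923,0.6064199])
for f,k in(("w_st",kw),("scene0",vision.get_calibration("scene")),("side0",vision.get_calibration("side"))):
    g=cv2.GaussianBlur(cv2.imread(f"pics/{f}.png"),(0,0),1).astype(np.float32)
    G=sum(np.hypot(cv2.Sobel(g[...,i],5,1,0),cv2.Sobel(g[...,i],5,0,1)) for i in range(3)); G=np.sqrt(G)
    def cost(p):
        pts=np.r_[dense(outline(.066,.068,.132,.018,p[:2],p[2])),dense(rect(.21,.23,[-.035,-.04],.014,p[:2],p[2]))]
        u=proj(pts,k); return -map_coordinates(G,[u[:,1],u[:,0]],order=1).mean()
    s=DE(cost,[(.57,.595),(-.23,-.205),(-.2,0)],seed=1,popsize=12,maxiter=60); print(f,s.x.round(4),round(s.fun,2))
E
```

```text
w_st [ 0.5821 -0.2197 -0.0991] -27.89
scene0 [ 0.5824 -0.2175 -0.1022] -22.11
side0 [ 0.58   -0.217  -0.1044] -24.91
```

The three images agree on the station: spot (0.5815, -0.218), yaw -0.102. The lamp hangs true in the grip, so I'll place it and release.

```bash
python3 - <<'E'
from h import *
spot=np.array([.5817,-.2180]); sy=-.102
q=down(np.pi/2+sy)
r.move_l([*spot,zt(.171)],rot=q,vel=.2); r.hold(.15)
g=r.move_l([*spot,zt(.162)],vel=.02,guard=3.5); print(g,telemetry.current_ee_pos(),telemetry.current_wrist_force())
gripper_to(.04); r.hold(.1)
r.move_l([*spot,.28],vel=.3)
for cam in("scene","side"):
    snap(cam,"pl_"+cam); marks(cam,["lamp","lamp_handle","lamp_front","lamp_switch_pivot"],spot)
c,s=np.cos(sy),np.sin(sy); R=np.array([[c,-s],[s,c]])
S=lambda x,z:[*(spot+R@[-.08+x,-.122]),z]   # x from the station lever's pivot
r.move_to(S(-.046,.2),q); gripper_to(0,20)
print(S(0,0),telemetry.current_t())
E
```

```text
True [ 0.58271332 -0.21825589  0.15926803] [-0.27584042 -1.15977277  7.5882989 ]
lamp [([0.5823, -0.2185, 0.0176], 0.96)]
lamp_handle [([0.5826, -0.2194, 0.1882], 0.95)]
lamp_front [([0.468, -0.2061, 0.021], 0.6)]
lamp_switch_pivot [([0.4808, -0.206, 0.0582], 0.85)]
lamp [([0.5827, -0.2169, 0.0203], 0.61)]
lamp_handle [([0.5825, -0.2203, 0.1813], 0.75), ([0.5818, -0.2158, 0.0212], 0.16)]
lamp_front [([0.4674, -0.2101, 0.0195], 0.89), ([0.4674, -0.2051, 0.0177], 0.3)]
lamp_switch_pivot [([0.4852, -0.2082, 0.0583], 0.7)]
[np.float64(0.48969336598834456), np.float64(-0.33122004812684586), 0] 36.4667
```

```bash
python3 - <<'E'
from h import *
spot=np.array([.5817,-.2180]); sy=-.102
c,s=np.cos(sy),np.sin(sy); R=np.array([[c,-s],[s,c]])
S=lambda x,z:[*(spot+R@[-.08+x,-.122]),z]
print(r.move_l(S(-.046,zt(.074)),vel=.2,guard=6))
g=r.move_l(S(-.004,zt(.074)),vel=.05,guard=5); print(g,telemetry.current_ee_pos(),telemetry.current_wrist_force())
r.move_l(S(-.025,zt(.08)),vel=.2)
r.move_l(S(-.05,.25),vel=.3)
out=[]
piv=S(0,.05)
for cam in("side","scene"):
    b,k=zoom(vision.snapshot(cam),cam)
    marks(cam,["lamp","lamp_front"],spot)
    lever(b,k,piv,R@[1,0])
    draw(b,outline(.066,.068,.132,.018,spot,sy),k,(0,0,255))
    u=proj([*(spot+R@[-.04,-.04]),.06],k)[0].astype(int); out.append(b[u[1]-290:u[1]+290,u[0]-200:u[0]+200])
cv2.imwrite("pics/fin.png",np.hstack(out)); print(telemetry.current_t())
E
```

```text
False
False [ 0.48548411 -0.33066757  0.06781553] [-0.2235804  -0.10694284  0.1556542 ]
lamp [([0.5807, -0.2193, 0.0219], 0.81), ([0.465, -0.2062, 0.0195], 0.2)]
lamp_front [([0.4693, -0.2076, 0.0215], 0.56)]
1 0.026 [1621.3  703.2]
1 0.052 [1613.1  668.4]
-1 0.026 [1646.4  713.5]
-1 0.052 [1663.8  688.6]
lamp [([0.5819, -0.2186, 0.0145], 0.75)]
lamp_front [([0.471, -0.206, 0.0159], 0.71)]
1 0.026 [739.6 826.1]
1 0.052 [724.2 803.1]
-1 0.026 [763.3 814.8]
-1 0.052 [771.9 780.7]
39.5667
```

View pics/fin.png

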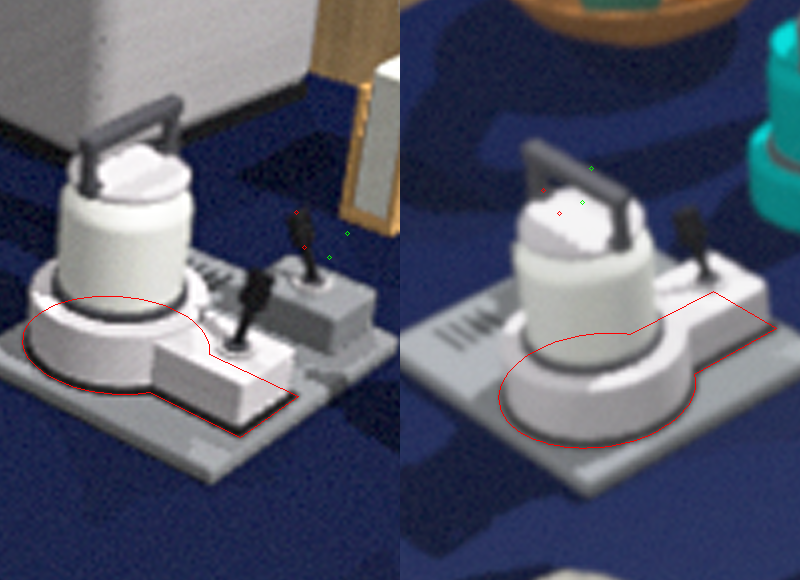

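The lamp stands inside the pad outline with even margins. The station lever matches the red "on" projection (side ~(300,230)), and the lamp lever leans to its off side.

```bash
python3 -c "
from plant import r
print(r.sign_off())"
```

```text
the job is handed in; nothing more can be done
None
```

The lamp is switched off and standing squarely on the charging pad, the station switch is on, and I handed the job in at about 40 s of the 64 s allowed.

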